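Check a weld groove with the scriber

ROBOT

A 6-joint arm with a two-finger parallel gripper is mounted at the origin on the work surface. World frame = base frame: x ahead of the robot, y to its left, z up, the work surface at z = 0. Lengths are in mm, angles in rad, forces in N, time in s.
With the tool pointing down it reaches from about 275 to 825 mm from the base axis. Payload 4.9 kg.
Tool frame: the origin (TCP) lies at the very end of the fingers, on their centre line; the grasp point (between the pads) lies 19 mm behind it; z points along the fingers, y is the direction in which the jaws open and shut (so a half turn about z gives the same grasp; the last joint's range is limited). The gripper opens to 85 mm and grips with 20 to 120 N. Pads are 22 mm wide; open, the fingers measure 114 mm over their backs; the gripper's body (76 mm by 85 mm) begins 54 mm behind the grasp point. The pads swing forward as they close: fully open they stand 13 mm farther back than shut.
Start: joints at [-0.134, 0.326, -0.193, 1.052, 0, 1.437], TCP at [550.017, 0.009, 231.281] pointing down, gripper open.
Joint ranges: [-2.65, 2.65], [-0.97, 1.79], [-1.3, 1.35], [-1.93, 2.1], [-1.47, 1.37], [-3.14, 3.14]. Speed limits (rad/s): [2.57, 2.57, 3.14, 3.14, 3.14, 3.14].

INTERFACE

Orientations are given as [roll, pitch, yaw] about the fixed x, y, z axes, in that order (R = Rz(yaw) Ry(pitch) Rx(roll)).
In Python, from bench import bot, solve_ik, imaging gives the robot as it stands. Calls block until the motion is done:
- bot.move_ptp(position, orientation): joint-space move of the TCP to a pose.
- bot.movel(position, rot=None, max_speed=150, threshold=None): straight line of the TCP; rot=None keeps the orientation; max_speed is the mean speed in mm/s. With threshold (N) it stops when the force on the tool has changed by that much, and returns True; else False.
- bot.move_j(angles): joint-space move.
- bot.grip(opening, effort=None): opening from 0.0 (shut) to 1.0 (fully open); effort is the grip in N (None keeps the last); returns when the fingers have stopped.
- bot.dwell(seconds).
- solve_ik(position, orientation): joint angles nearest the present ones, or None.
- bot.get_state(): the state.
- imaging.capture(name): name is "scene" or "side" or "wrist"; returns the picture (420x560x3 uint8, blue, green, red); there is no depth.
- imaging.camera_model(name): a dict with "K" (3x3 intrinsics, pixels), "position" and "rotation" of the camera in the world. Camera axes: x right, y up, looking along -z (the intrinsics and any distortion apply to the point x, -y, -z); pixel columns grow to the right and rows downward; lengths in mm; the calibration is good to about 2 mm. The wrist camera is an equidistant fisheye: a pixel r from the principal point sees the ray r / f radians off the axis. A picture is of the moment at which its call begins: read the wrist's pose just before it. camera_model takes no time and is no camera call; for the wrist camera it gives the pose at the moment of the call.
A pose or a line that the arm cannot do raises bot.IKError and nothing moves.
- bot.sign_off(): hands the job in, once; it reports no verdict.
The state is a dict: "t": time; "qpos": joint angles; "joint_velocities": joint speeds; "effort": joint torques, N m; "tcp_pos": TCP position; "orientation": TCP orientation; "contact_force": force on the tool from outside, world axes, zero at the start; "wrist_torque": the same for the moment, N m; "opening": opening from 0.0 (shut) to 1.0 (fully open).
Only numpy, scipy, OpenCV 4.12 (cv2) and the standard library are available. Lean on these libraries where they do the work, as an engineer would, in place of code of your own. Each camera call takes 0.05 s, during which the arm holds its last target. There are 200 camera calls.

TASK

Take the pointed scriber (slim square handle) from the rack and, holding it upright, run its tip slowly, at about 3 cm a second, down inside the weld groove between the two clamped plates, from right beside the run-on tab all the way to the open end, to check that the groove is clear. Then hang the scriber back upright in the rack hole it came from and let go. Leave the round-headed drift hanging where it is.

Things in the scene. Friction and masses are not known exactly. Their poses are not given: they have to be found in the camera images.
- scriber: Plain steel pointed scriber, 155 mm long, about 0.28 kg, z up. Origin at the pointed tip. From there up: taper over 30 mm to a 12 mm stem; flat collar of 50 mm diameter at z = 75 to 83 mm; slim square handle, 22 x 22 mm (faces across x and y), dark-ringed, at z = 83 to 155 mm. It hangs upright by its collar in either rack hole, tip 20 mm above the bench, its x within 20 degrees of the rack's.
- drift: The other tool in the rack, to be left alone: a blunt steel drift with a 20 mm straight flat-ended stem, the same collar, and a thick round head of 40 mm diameter at z = 83 to 113 mm, so its top is 133 mm above the bench. Origin at the lower end of the stem, z up.
- rack: Dark steel tool rack, fixed to the bench: plate 90 mm (x) by 210 mm (y), 10 mm thick, upper face 95 mm above the bench, on two end legs, open in front and behind. Two through holes of 31 mm diameter at x = 0, y = +55 and -55 mm. Origin on the bench under the plate's centre, z up. A tool hung by its collar has its lower end 20 mm above the bench.
- plates: Two steel plates fixed side by side, V groove between. Origin on the bench under the groove's middle, z up. Groove along x at y = 0, x = -80 to 80 mm; 28 mm wide at the plates' top 35 mm above the bench, 10 mm at its floor 17 mm above the bench. Run-on tab, a 40 x 50 mm block as high as the plates, closes the -x end; the +x end is open. Dogs at x = +-45, y = +-62 mm rise to 49 mm.

How it is judged (in metres and radians):
On the way, in this order (a step that is already met when the one before it is completed fails the run):
1. The upright scriber's tip is down in the groove at the tab end (within 30 mm of the tab) (x of scriber in the frame of plates between -0.085 and -0.05 m and y of scriber in the frame of plates between -0.014 and 0.014 m and z of scriber in the frame of plates between 0.008 and 0.036 m and angle between scriber's own z axis and vertical below 0.35 rad), for 0.3 s.
2. The tip, still in the groove, passes slowly through the second fifth (at least 0.4 s within these 33 mm) (x of scriber in the frame of plates between -0.05 and -0.017 m and y of scriber in the frame of plates between -0.014 and 0.014 m and z of scriber in the frame of plates between 0.008 and 0.036 m and angle between scriber's own z axis and vertical below 0.35 rad), for 0.4 s.
3. The tip, still in the groove, passes slowly through the middle fifth (at least 0.4 s) (x of scriber in the frame of plates between -0.017 and 0.017 m and y of scriber in the frame of plates between -0.014 and 0.014 m and z of scriber in the frame of plates between 0.008 and 0.036 m and angle between scriber's own z axis and vertical below 0.35 rad), for 0.4 s.
4. The tip, still in the groove, passes slowly through the fourth fifth (at least 0.4 s) (x of scriber in the frame of plates between 0.017 and 0.05 m and y of scriber in the frame of plates between -0.014 and 0.014 m and z of scriber in the frame of plates between 0.008 and 0.036 m and angle between scriber's own z axis and vertical below 0.35 rad), for 0.4 s.
5. The tip, still in the groove, is at the open end (its last 30 mm) (x of scriber in the frame of plates between 0.05 and 0.095 m and y of scriber in the frame of plates between -0.014 and 0.014 m and z of scriber in the frame of plates between 0.008 and 0.036 m and angle between scriber's own z axis and vertical below 0.35 rad), for 0.3 s.
At the end, for the whole second after the job is handed in: The scriber hangs at rest by its collar in the hole it came from (tip within 20 mm of where it was, tip 14 to 27 mm above the bench, upright within 8 degrees), and the drift still hangs upright within 20 mm of where it was (distance of each of scriber, drift from where it was at the start of the episode below 0.02 m and z of scriber in the frame of rack between 0.014 and 0.027 m and angle between each of scriber, drift's own z axis and vertical below 0.15 rad and linear speed of scriber below 0.03 m/s); the robot touches nothing.
It also fails if it takes over 69 s, if anything falls off the work surface, if the arm or the gripper's body presses on something with over 40 N, if the wrist force passes 120 N, or if a joint passes its speed limit or range.

## Working session

There is one attempt and no reset: what is moved stays moved. The work goes in short steps, each a Python script; the robot and the scene stay as the last script left them, time stands still between calls to the robot, and variables do not carry over. Pictures are saved under pics/ and viewed, about 8 in all and at most 12, crops included, and the job is handed in when it is done.

```bash
mkdir -p pics; ls; python3 - <<'E'
from bench import bot, imaging
import cv2
for n in ("scene","side","wrist"):
    m=imaging.camera_model(n); print(n,m)
    cv2.imwrite(f"pics/{n}0.png",imaging.capture(n))
print(bot.get_state())
E
```

```text
pics
scene {'K': array([[442.61556369,   0.        , 284.0457348 ],
       [  0.        , 442.61556369, 208.46579006],
       [  0.        ,   0.        ,   1.        ]]), 'position': array([ 750.60063523, -375.66495808,  857.51163823]), 'rotation': array([0.50543124, 0.01433013, 0.56378132])}
side {'K': array([[409.52987064,   0.        , 276.58144046],
       [  0.        , 409.52987064, 209.6765023 ],
       [  0.        ,   0.        ,   1.        ]]), 'position': array([  32.97295813, -442.88703612,  427.9838994 ]), 'rotation': array([ 1.03521455,  0.0091153 , -0.81954702])}
wrist {'K': array([[325.1922621 ,   0.        , 280.95672084],
       [  0.        , 325.1922621 , 214.20118133],
       [  0.        ,   0.        ,   1.        ]]), 'position': array([551.53287321,  83.93063424, 372.89837265]), 'rotation': array([-0.33092828,  0.00090561, -0.00068028])}
{'t': 0.15, 'qpos': array([-1.34189329e-01,  3.26781117e-01, -1.93348128e-01,  1.05200808e+00,
       -2.33852519e-05,  1.43659422e+00]), 'joint_velocities': array([ 5.29741005e-04, -3.84117126e-03,  3.02600543e-03,  5.14684899e-04,
       -7.36592701e-05,  1.52105769e-04]), 'effort': array([ 1.04211274e-03, -4.43704247e+01,  2.62664723e+01,  1.04285317e-02,
       -1.23322516e-04, -3.51401161e-05]), 'tcp_pos': array([5.49556460e+02, 7.00351092e-02, 2.30679943e+02]), 'orientation': array([-3.14026058e+00, -1.56250521e-04,  1.57080901e+00]), 'contact_force': array([ 0.0572422 , -0.44515617,  0.48002553]), 'wrist_torque': array([-0.01923754,  0.02822997, -0.01528158]), 'opening': 0.999953547347447}
```

View pics/scene0.png

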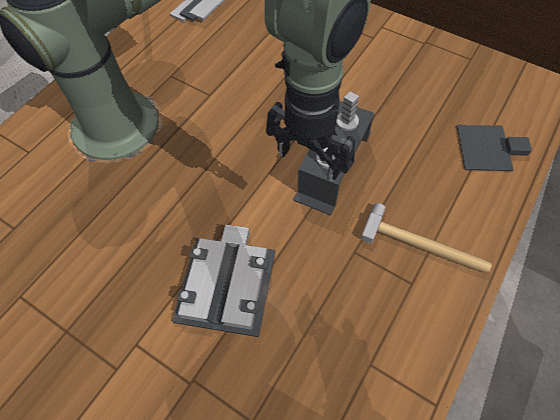

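View pics/side0.png

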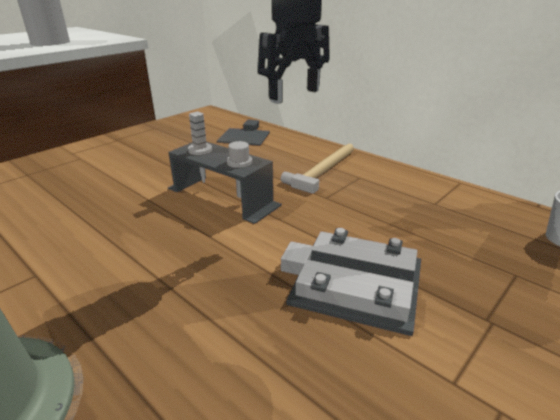

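View pics/wrist0.png

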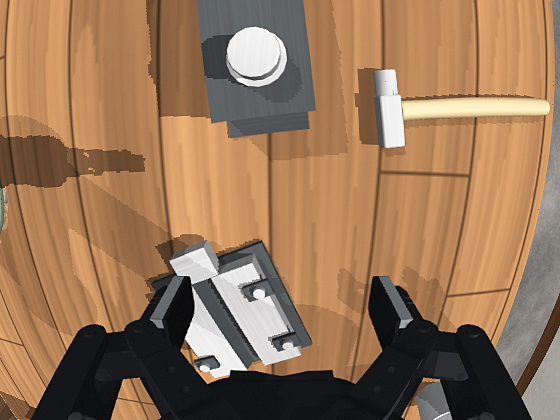

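Scene: tab end of the groove at (235,232), open end (217,325). Side: scriber (196,114), drift (238,147), dogs (341,234), (396,243), (321,280) and (385,294). Wrist: drift head at (253,52). The scriber hangs in the far (+y) hole.

```bash
cat > h.py <<'E'
import numpy as np, cv2
from scipy.spatial.transform import Rotation as Ro
from bench import bot, imaging, solve_ik
def ray(m,u,v,fish=False):
    K=np.array(m["K"]); x=(u-K[0,2])/K[0,0]; y=(v-K[1,2])/K[1,1]
    if fish:
        r=np.hypot(x,y); s=np.sin(r)/max(r,1e-9); d=np.array([x*s,-y*s,-np.cos(r)])
    else: d=np.array([x,-y,-1.])
    return Ro.from_euler("xyz",m["rotation"]).apply(d)
def onz(m,u,v,z,fish=False):
    d=ray(m,u,v,fish); p=np.array(m["position"]); return (p+d*(z-p[2])/d[2]).round(1)
def proj(m,P,fish=False):
    c=Ro.from_euler("xyz",m["rotation"]).inv().apply(np.asarray(P,float)-m["position"]); x,y,z=c[0],-c[1],-c[2]
    K=np.array(m["K"]); r=np.hypot(x,y)
    k=np.arctan2(r,z)/r if fish else 1/z
    return np.array([K[0,2]+K[0,0]*k*x,K[1,2]+K[1,1]*k*y]).round(1)
E
python3 - <<'E'
from h import *
s=imaging.camera_model("side");c=imaging.camera_model("scene");w=imaging.camera_model("wrist")
print("scriber top side",onz(s,196,115,175),"scene",onz(c,350,97,175),"collar",onz(s,200,149,103))
print("drift side",onz(s,238,147,133),"wrist",onz(w,253,52,133,1))
for u,v in((341,233),(396,241),(321,279),(385,293)):print("dog s",onz(s,u,v,47))
for u,v in((197,252),(260,261),(185,296),(250,306)):print("dog c",onz(c,u,v,47))
for u,v in((262,294),(287,345),(207,363)):print("dog w",onz(w,u,v,47,1))
E
```

```text
scriber top side [505.5 221.5 175. ] scene [515.9 229.4 175. ] collar [505.  220.2 103. ]
drift side [516.2 112.7 133. ] wrist [531.3 124.9 133. ]
dog s [ 516.2 -133.1   47. ]
dog s [ 556.6 -211.8   47. ]
dog s [ 401.4 -180.1   47. ]
dog s [ 436.9 -261.6   47. ]
dog c [ 406.8 -177.9   47. ]
dog c [ 524.  -127.4   47. ]
dog c [ 443.  -261.7   47. ]
dog c [ 558.3 -212.3   47. ]
dog w [ 528.7 -128.1   47. ]
dog w [ 559.1 -209.7   47. ]
dog w [ 447.2 -249.2   47. ]
```

```bash
python3 - <<'E'
from h import *
import pickle
D={}
for n,p in(("p",[483,-240,200]),("r",[512,150,300])):
    bot.move_ptp(p,[np.pi,0,np.pi/2]); bot.dwell(.3)
    D[n]=imaging.camera_model("wrist"); im=imaging.capture("wrist")
    cv2.imwrite(f"pics/w_{n}.png",cv2.resize(im,(800,600),interpolation=cv2.INTER_CUBIC))
    print(bot.get_state()["t"],D[n]["position"])
pickle.dump(D,open("D.pkl","wb"))
E
```

```text
1.4833 [ 485.17329753 -155.18072423  342.4511785 ]
3.325 [514.13388472 233.20146008 442.08865063]
```

View pics/w_p.png

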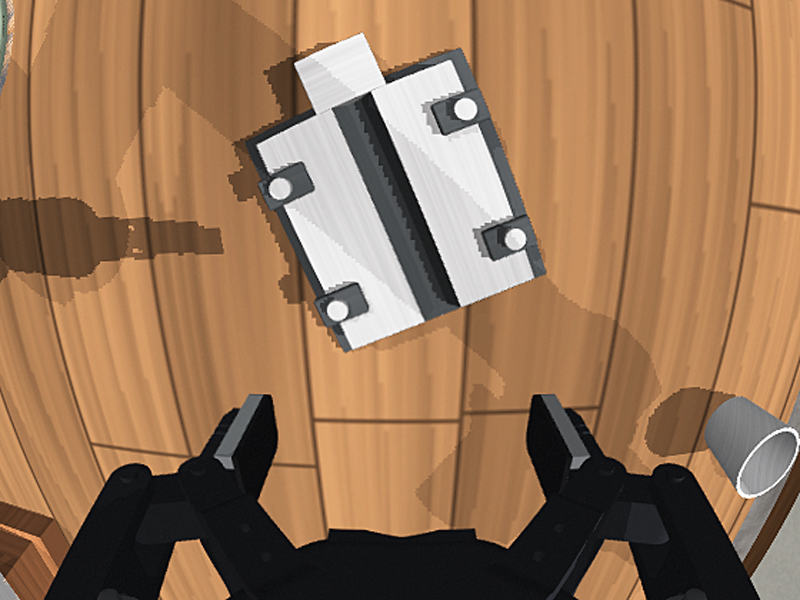

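View pics/w_r.png

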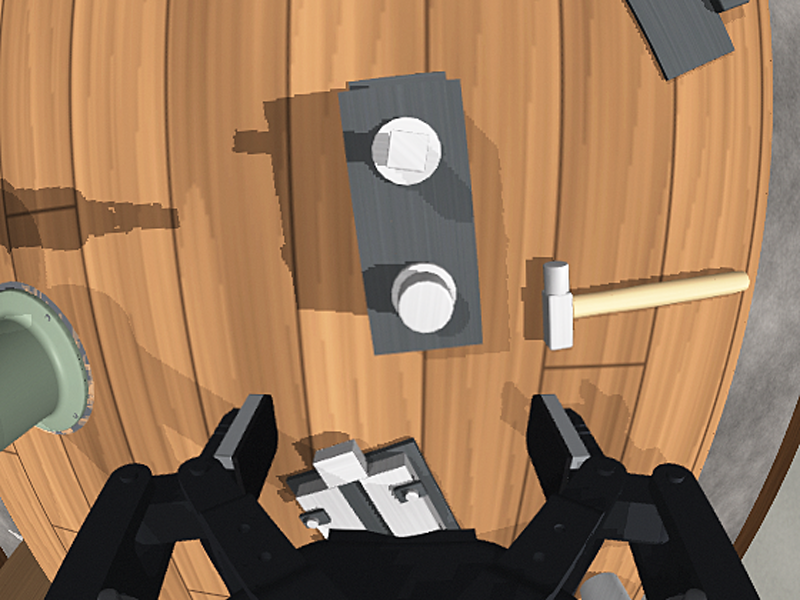

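Plates: groove lips at the tab end (333,108) and (375,93), at the open end (424,320) and (460,307). Rack: square handle top centred at (408,150), drift head at (426,307).

```bash
python3 - <<'E'
from h import *
import pickle
D=pickle.load(open("D.pkl","rb")); k=1.42857
f=lambda n,u,v,z:onz(D[n],u/k,v/k,z,1)
a,b,c,d=[f("p",u,v,35) for u,v in((333,108),(375,93),(424,320),(460,307))]
print(a,b,c,d,"w",np.linalg.norm(a-b),np.linalg.norm(c-d),"len",np.linalg.norm((a+b-c-d)/2), "ctr",(a+b+c+d)/4)
t=(c+d-a-b)/2; print("yaw",np.degrees(np.arctan2(t[1],t[0])))
for u,v in((280,188),(465,109),(338,310),(515,238)):print("dog",f("p",u,v,47))
print("scr",f("r",408,150,175),"drift",f("r",426,307,133))
q=[f("r",u,v,95) for u,v in((340,94),(460,80),(481,343),(375,354))];print("rack",q,sum(q)/4)
q=[f("r",u,v,175) for u,v in((391,130),(429,133),(425,171),(387,168))];print("handle",q)
im=cv2.imread("pics/w_r.png")[105:205,345:475]
cv2.imwrite("pics/crop.png",cv2.resize(im,None,fx=6,fy=6,interpolation=cv2.INTER_CUBIC))
E
```

```text
[ 441. -125.   35.] [ 468.4 -115.7   35. ] [ 501.6 -271.4   35. ] [ 526.9 -261.6   35. ] w 28.93527259246055 27.131715758499254 len 157.81642816893304 ctr [ 484.475 -193.425   35.   ]
yaw -67.83116365263112
dog [ 407.2 -176.4   47. ]
dog [ 525.1 -126.9   47. ]
dog [ 442.6 -259.7   47. ]
dog [ 560.2 -209.4   47. ]
scr [518.  234.4 175. ] drift [531.4 126.1 133. ]
rack [array([469.5, 277.8,  95. ]), array([557.2, 288.3,  95. ]), array([579.4,  81.5,  95. ]), array([492.2,  72.1,  95. ])] [524.575 179.925  95.   ]
handle [array([508.4, 246. , 175. ]), array([529.8, 244.3, 175. ]), array([527.6, 222.4, 175. ]), array([506. , 224.1, 175. ])]
```

View pics/crop.png

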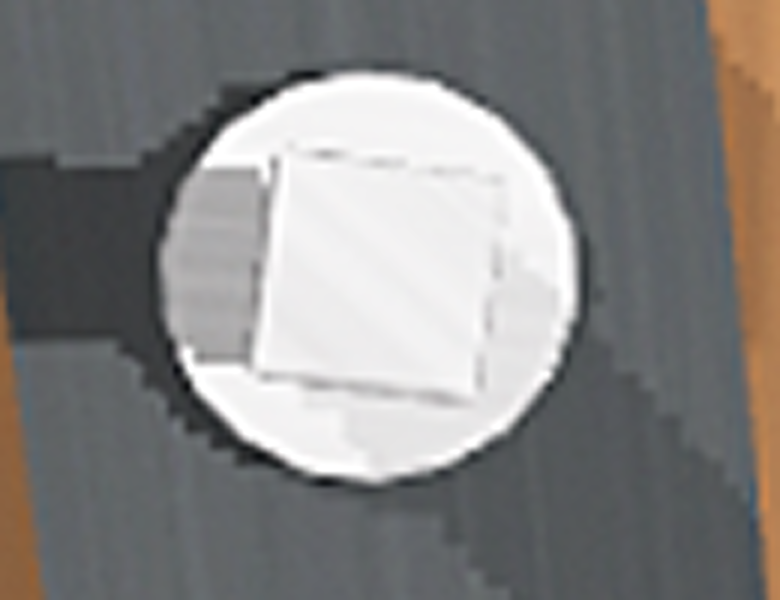

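Crop: handle-top corners at (285,150), (500,180), (475,403) and (258,372), so the scriber yaw is about -7.5°. The hole predicted from the rack agrees with the handle to about 1 mm. I'll grasp it and move above the groove.

```bash
cat >> h.py <<'E'
S=np.array([518.,234.]); RPY=[np.pi,0,np.pi/2-np.radians(7.5)]; ZG=122.; ZT=ZG+155
C=np.array([484.,-193.3]); A=np.radians(-67.2)
def G(x): return C+x*np.array([np.cos(A),np.sin(A)])
def P(xy,z): return [float(xy[0]),float(xy[1]),float(z)]
def st():
    s=bot.get_state(); print("t",round(s["t"],2),s["tcp_pos"].round(1),s["orientation"].round(3),"F",s["contact_force"].round(1),"op",round(s["opening"],3))
E
python3 - <<'E'
from h import *
bot.move_ptp(P(S,240),RPY)
bot.movel(P(S,ZG),max_speed=100,threshold=15); st()
bot.grip(0.0,60); bot.dwell(.2); st()
bot.movel(P(S,ZG+12),max_speed=40); bot.dwell(.2); st()
bot.movel(P(S,ZT),max_speed=120); st()
bot.movel(P(G(-73),ZT),max_speed=200); st()
bot.movel(P(G(-73),ZG+38),max_speed=120); bot.dwell(.3); st()
s=imaging.capture("side"); w=imaging.capture("wrist")
print(proj(imaging.camera_model("side"),P(G(-73),58)))
v=np.hstack([cv2.resize(s[130:340,180:460],(400,300),interpolation=cv2.INTER_CUBIC),cv2.resize(w,(400,300))])
cv2.imwrite("pics/held.png",cv2.resize(v,(800,300)))
E
```

```text
t 5.15 [518.5 234.2 122.7] [ 3.14e+00 -1.00e-03  1.44e+00] F [-0.1 -0.   0.6] op 1.001
t 5.95 [517.7 234.1 122.1] [-3.141 -0.     1.44 ] F [-2.8  1.   4. ] op 0.252
t 6.6 [517.9 233.9 133.7] [-3.141  0.     1.44 ] F [-0.1 -0.3 -3.7] op 0.253
t 7.94 [517.5 233.8 276.1] [-3.14e+00  1.00e-03  1.44e+00] F [ 0.9 -0.4 -3.9] op 0.252
t 9.92 [ 455.8 -125.4  277. ] [-3.142 -0.     1.441] F [ 1.  -0.8 -2.6] op 0.25
t 11.34 [ 456.  -126.1  160.4] [3.141 0.    1.44 ] F [ 0.  -0.7 -3.2] op 0.252
[315.2 241.4]
```

View pics/held.png

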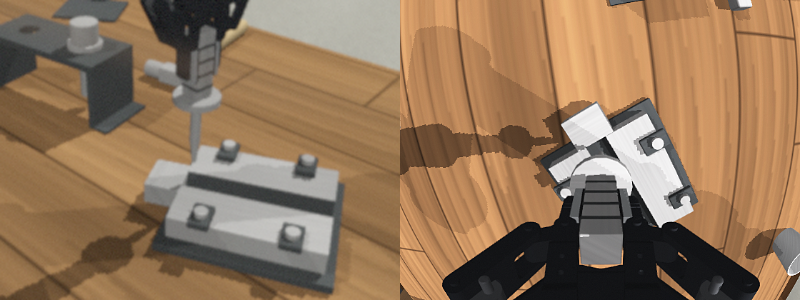

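The tip is at side pixel (316,244), against a prediction of (315,241). Its offset matches the side camera's shift on the dogs, so it sits over the groove by the tab and upright. Descending next, then the sweep.

```bash
python3 - <<'E'
from h import *
z=ZG+5
hit=bot.movel(P(G(-73),z),max_speed=50,threshold=8); bot.dwell(.5); st(); print(hit)
cv2.imwrite("pics/down.png",cv2.resize(imaging.capture("side")[180:330,260:460],(800,600),interpolation=cv2.INTER_CUBIC))
if not hit:
    hit=bot.movel(P(G(76),z),max_speed=30,threshold=10); st(); print(hit)
    bot.dwell(.6); st()
    cv2.imwrite("pics/end.png",cv2.resize(imaging.capture("side")[180:330,260:460],(800,600),interpolation=cv2.INTER_CUBIC))
a,b=[cv2.resize(cv2.imread(f"pics/{n}.png"),(400,300)) for n in("down","end")]
cv2.imwrite("pics/both.png",np.hstack([a,b]))
E
```

```text
t 12.75 [ 455.7 -126.   127.1] [3.141 0.    1.44 ] F [ 0.3 -0.5 -3.3] op 0.25
False
t 17.92 [ 513.4 -263.3  127. ] [3.142 0.    1.44 ] F [-0.9  0.3 -3.3] op 0.249
False
t 18.52 [ 513.4 -263.4  127. ] [-3.142 -0.     1.44 ] F [ 0.5  0.8 -3.3] op 0.251
```

View pics/both.png

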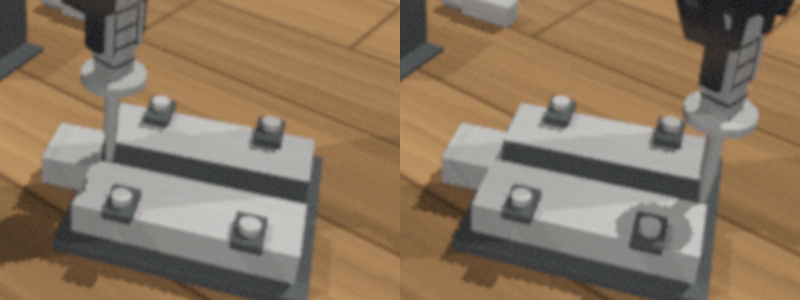

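Both frames show the tip down in the groove: beside the tab on the left, at the open end on the right, with no contact force. Returning it to the rack.

```bash
python3 - <<'E'
from h import *
bot.movel(P(G(76),ZT),max_speed=120)
bot.movel(P(S,ZT),max_speed=180); bot.dwell(.3); st()
bot.movel(P(S,ZG+25),max_speed=100,threshold=10); st()
hit=bot.movel(P(S,ZG+0.5),max_speed=30,threshold=6); bot.dwell(.2); print(hit); st()
if bot.get_state()["tcp_pos"][2]<ZG+4:
    bot.grip(1.0); bot.dwell(.3); st()
    bot.movel(P(S,250),max_speed=100)
    bot.move_ptp([512,150,300],[np.pi,0,np.pi/2]); bot.dwell(.5); st()
w=imaging.capture("wrist"); s=imaging.capture("side")
cv2.imwrite("pics/fin.png",np.hstack([cv2.resize(w[20:320,200:400],(400,600)),cv2.resize(s[80:230,140:290],(400,400))[:,:].copy() if 0 else cv2.resize(s[80:260,150:270],(400,600))]))
E
```

```text
t 23.18 [518.  233.8 277. ] [3.142 0.    1.44 ] F [-0.2  0.2 -3. ] op 0.253
t 24.63 [518.5 234.1 147.7] [ 3.14e+00 -1.00e-03  1.44e+00] F [ 0.3  0.  -2.9] op 0.25
True
t 25.65 [517.5 233.8 122.2] [-3.14e+00  1.00e-03  1.44e+00] F [-0.8  0.3  6.8] op 0.253
t 26.59 [516.1 233.4 120.8] [-3.138e+00  2.000e-03  1.440e+00] F [-0.   0.   1.2] op 0.999
t 29.01 [511.9 150.4 299.7] [-3.141  0.     1.571] F [0.6 0.2 0.4] op 0.999
```

View pics/fin.png

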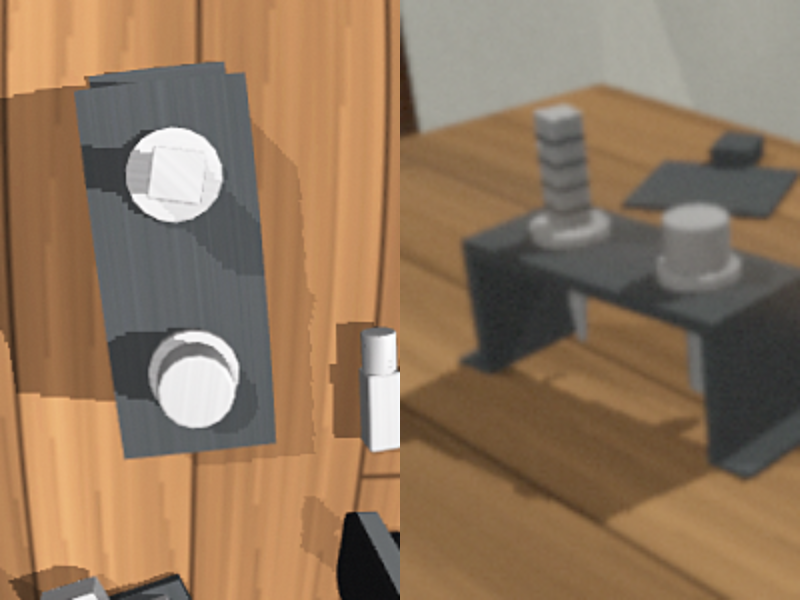

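The scriber hangs upright in its own hole, with the handle top at (177,175) in the wrist crop, the same spot as before. The drift is unmoved and the gripper is clear.

```bash
python3 -c "
from h import *
bot.sign_off(); st()"
```

```text
the job is handed in; nothing more can be done
the job is handed in; nothing more can be done
```

The scriber went through the whole weld groove and is back upright in the hole it came from. I handed the job in at about 29 s of the 69 s allowed; no verdict is reported.

- **Sweep:** I held the tip upright about 8 mm above the groove floor and ran it from about 7 mm beside the tab to about 4 mm short of the open end, at 3 cm/s. The force trigger never fired, so I felt no obstruction. Side-camera pictures at both ends show the tip in the groove.
- **Final check:** The last pictures show the scriber hanging by its collar in the +y hole, upright and within about 1 mm of its first position. The drift looks unmoved, and the open gripper is well clear.
- **Disagreement:** Positions read from the side camera were off by about 10 mm from the scene and wrist cameras. I used the wrist camera's values, and the rack geometry and dog positions agreed with those to 1–2 mm.
- **Set-down:** The collar touched the rack lightly, with about 7 N upward on the tool. Opening the jaws moved the arm by about 1.5 mm.

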